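# Seat a tenon block in the bench jig and lock it

## Robot

A 6-joint arm with a two-finger parallel gripper is mounted at the origin on the work surface. World frame = base frame: x ahead of the robot, y to its left, z up, the work surface at z = 0. Lengths are in m, angles in rad, forces in N, time in s.
With the tool pointing down it reaches from about 0.25 to 0.725 m from the base axis. Payload 9.7 kg.
Tool frame: the origin (TCP) lies midway between the tips of the shut fingers; the grasp point (between the pads) lies 19 mm behind it; z points along the fingers, y is the line along which they close (so a half turn about z gives the same grasp; the last joint's range is limited). The gripper opens to 85 mm and grips with 20 to 120 N. Pads are 22 mm wide; open, the fingers measure 114 mm over their backs; the gripper's body (76 mm by 85 mm) begins 54 mm behind the grasp point. The pads swing forward as they close: fully open they stand 13 mm farther back than shut.
Start: joints at [1.133, 0.087, 0.176, 1.66, 0, 1.571], TCP at [0.233, 0.498, 0.231] pointing down, gripper open.
Joint ranges: [-3.13, 3.13], [-0.85, 1.81], [-1.15, 1.24], [-2.2, 2.28], [-1.44, 1.52], [-3.14, 3.14]. Speed limits (rad/s): [2.22, 2.22, 2.57, 3.14, 3.14, 3.14].

## Interface

Orientations are given as a unit quaternion [w, x, y, z].
In Python, from bench import ctrl, cams gives the robot as it stands.
- The arm moves only by the tool apply_moves, never from a script. Its argument "increments" is a list of rows, each a list of 2 entries, a list of its own where there are three numbers: the shift along the tool's x, y, z as a fraction of full scale, then the turn about the tool's z as a fraction of full scale. In form: [[[dx, dy, dz], spin], ...]. A call has exactly 10 rows; each row is the pose to reach, as a shift and turn from the pose commanded when the call began, along the tool's axes at that moment; what a row does not reach only later rows make up. Full scale, the value 1, is 0.2 m for a shift and 90 degrees for a turn. A row lasts 1/12 s, in which the tool goes at most 41.7 mm and 7.16 degrees, less where a joint would pass 70% of its speed; a pose out of reach is approached as far as the arm can. A call with a number of a shift or a turn outside -1 to 1 is refused whole. A call with a gripper value outside its range is refused whole. "hand" is the opening, from -1 (shut) to 1 (fully open), set as the call begins (left out, the last holds). The fingers move at their own pace and stop on an object; "newtons" is the grip in N (left out, the last holds). Time passes only in rows, so rows that repeat a pose let the fingers close, or fill a call up. It gives the time, the measured TCP pose, the force, the opening and the grip force at its end, in the units of the state.
- ctrl.read_state(): the state, without advancing time (a new reading comes with each control period).
- cams.capture(name): name is "side" or "top" or "wrist"; returns a dict with "img" (420x560x3 uint8, blue, green, red), "z_map" (420x560 float32, m along the optical axis (not along the pixel's ray), 0 where there is no reading), "K" (3x3 intrinsics, pixels), "extrinsics" (4x4, takes a point from camera to world coordinates). Camera axes: x right, y down, z forward; pixel columns grow to the right and rows downward; lengths in m; the calibration is good to about 2 mm. A picture is of the moment at which its call begins.
- ctrl.hand_in(): hands the job in; it is judged then, once.
The state is a dict: "clock": time; "joints": joint angles; "joint_vel": joint speeds; "joint_efforts": joint torques, N m; "tcp_pos": TCP position; "tcp_rot": TCP orientation; "ft_force": force on the tool from outside, world axes, zero at the start; "moment": the same for the moment, N m; "finger_gap": finger opening in m; "grip_force": force on a finger pad.
Only numpy, scipy, OpenCV 4.12 (cv2) and the standard library are available. Lean on these libraries where they do the work, as an engineer would, in place of code of your own. Each camera call takes 0.05 s, during which the arm holds its last target. There are 200 camera calls.

## Task

Take the dark tenoned wood block, which stands on edge in the slotted rack, lay it flat on the bench and let go of it. Then take it again by its sides and seat it flat, fully home and square in the matching T-shaped pocket of the jig; let go, and swing the red turn button all the way over it, to its stop. Leave everything else on the bench where it is.

Things in the scene. Friction and masses are not known exactly. Their poses are not given: they have to be found in the camera images.
- block: Dark walnut T-shaped block, 24 mm thick (y), loose, 55 g. Main part 56 mm (x) by 50 mm (z); a tenon 28 mm wide (z) goes on 26 mm from the middle of its +x end. Origin: centre of the main part (x runs -28 to +54 mm). Starts standing on its long edge in a rack slot, z up, origin 25 mm over the slot floor. Lying flat, y is vertical and the origin 12 mm up; either face may be up.
- rack: Fixed grey rack with pale slot walls, 68 mm (x) by 150 mm (y), floor 8 mm thick, origin under its centre. Two slots along x at y = -45 and +45 mm, 30 mm wide between walls 10 mm thick, wall tops 24 mm above the bench. A block in a slot rises to 58 mm above the bench, any tenon to the rack's +x.
- jig: Fixed plywood jig, 150 (x) by 100 mm (y), rim 22 mm high. T-shaped pocket, green floor 12 mm above the bench, fits the block laid flat with 2 mm play per side: wide part x -30 to 30, y -27 to 27 mm; tenon part on to x = 56, y -16 to 16 mm, so the tenon points to +x. The seated block's top is 36 mm above the bench, 14 mm over the rim. Origin: underside, below the wide part's centre.
- seat (a point): Where the block's origin is when it is seated: 24 mm above the jig's origin; axes as the jig's. The block's x lies along this x.
- turn_button (a joint): Angle of the red turn button about its upright pivot at the jig's x = -52 mm, y = 0. 0: closed, at its stop, bar along the jig's +x over the block. Grows counter-clockwise from above, opening to the jig's +y; starts at 1.5 to 2.1 rad, limit 2.3; stays where left. Bar 18 mm wide, 38 to 46 mm above the bench (2 mm over a seated block), reaching 56 mm from the pivot.
- button_peg (a point): On the black upright peg of the turn button, 12 mm in diameter, 44 mm out from the pivot, from 46 to 72 mm above the bench; this point is on its top end. Push it or grip it to swing the button.
- spare: Pale pine block, 56 x 24 x 50 mm without a tenon, standing on edge in the other rack slot. Origin at its centre. Leave it there.
- glue: Yellow glue bottle, 52 mm wide, 130 mm high, origin under its centre. Leave alone.
- tin: Yellow tin, 100 mm wide, 120 mm high, origin under its centre. Leave alone.
- pot: Amber pot with white cap, 48 mm wide, 75 mm high, origin under its centre. Leave alone.
- sander: Red and grey sanding block, 65 x 120 x 40 mm, origin under its centre. Leave alone.
- marker: Yellow and black marker lying along its y, 14 x 120 x 14 mm, origin under its centre. Leave alone.
- caliper: Steel caliper lying along its y, 150 mm long, 8 mm high, jaws reach 44 mm to its +x near its +y end; origin under the middle of the beam. Leave alone.
Mind the look-alikes: they are no part of the job. There is more than one size of the block; the one meant has the size given above.

How it is judged:
By the outcome, as a careful person would: the job done as asked, in the order asked, and still so for the second after the job is handed in, with the robot touching nothing.
It also fails if it takes over 62 s, if anything falls off the work surface, if the arm or the gripper's body presses on something with over 40 N, if the wrist force passes 120 N, or if a joint passes its speed limit or range.

## Working session

There is one attempt and no reset: what is moved stays moved. The work goes in short steps, Python scripts to look and compute and a tool call to move; the robot and the scene stay as the last step left them, time stands still between calls to the robot, and variables do not carry over. Pictures are saved under pics/ and viewed, at most 10 in all, crops included, and the job is handed in when it is done.

Besides the shell and the picture viewer there is one more tool, called after "Request:" as name(argument=value, ...) on one line, values as JSON. apply_moves: Moves the arm, as the interface text tells. Its arguments: {"type":"object","properties":{"increments":{"type":"array"},"hand":{"type":"number"},"newtons":{"type":"number"}},"required":["increments"]}

```bash
mkdir -p pics; ls; cat > h.py <<'E'
import numpy as np, cv2
from bench import ctrl, cams
def pts(c):
    z=c["z_map"]; K=c["K"]; v,u=np.indices(z.shape)
    P=np.stack([(u-K[0,2])/K[0,0]*z,(v-K[1,2])/K[1,1]*z,z],-1)
    E=c["extrinsics"]; return P@E[:3,:3].T+E[:3,3]
def ray(c,u,v,h):
    K=c["K"];E=c["extrinsics"]
    d=E[:3,:3]@np.linalg.solve(K,[u,v,1.]); o=E[:3,3]
    return o+d*(h-o[2])/d[2]
E
python3 - <<'E'
from h import *
s=ctrl.read_state(); print(s)
ims=[]
for n in ("top","side"):
    c=cams.capture(n); cv2.imwrite(f"pics/{n}0.png",c["img"]); np.savez(f"pics/{n}0.npz",**c); print(n,c["extrinsics"].round(3).tolist(),c["K"].tolist())
E
```

```text
pics
{'clock': 0.0, 'joints': array([1.13303266e+00, 8.74711738e-02, 1.75102937e-01, 1.65980301e+00,
       4.24188548e-06, 1.57076992e+00]), 'joint_vel': array([-0.00022004,  0.00094222,  0.00115518,  0.00038018,  0.00021912,
        0.0005074 ]), 'joint_efforts': array([ 1.28662497e-03, -5.20384312e+01,  4.64805722e+01,  1.61336950e-02,
        4.33714786e-05, -1.08987848e-06]), 'tcp_pos': array([0.23305018, 0.49791862, 0.23056096]), 'tcp_rot': array([-1.51353287e-04,  2.17125332e-01,  9.76143492e-01, -6.70596233e-04]), 'ft_force': array([-0.04199289,  0.93162439, -0.83357129]), 'moment': array([ 0.00412899,  0.02249634, -0.04375805]), 'grip_force': 0.0, 'finger_gap': 0.08535642239644914}
top [[0.0, -0.997, 0.081, 0.435], [-1.0, -0.002, -0.024, 0.014], [0.024, -0.081, -0.996, 1.156], [0.0, 0.0, 0.0, 1.0]] [[438.6189562231595, 0.0, 280.306331056256], [0.0, 438.6189562231595, 213.76897242995125], [0.0, 0.0, 1.0]]
side [[0.907, -0.207, 0.368, 0.116], [-0.422, -0.469, 0.776, -0.846], [0.012, -0.858, -0.513, 0.624], [0.0, 0.0, 0.0, 1.0]] [[436.96318862254265, 0.0, 287.87483470126773], [0.0, 436.96318862254265, 210.07181788194717], [0.0, 0.0, 1.0]]
```

View pics/top0.png

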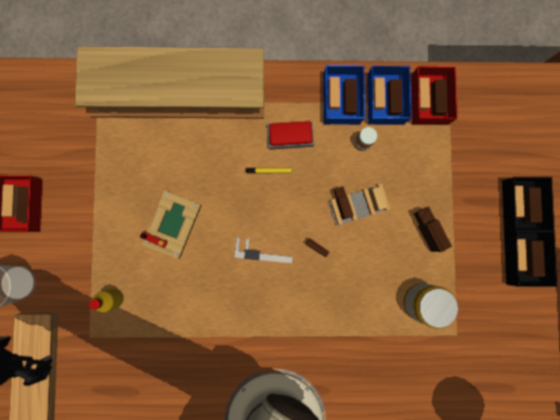

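View pics/side0.png

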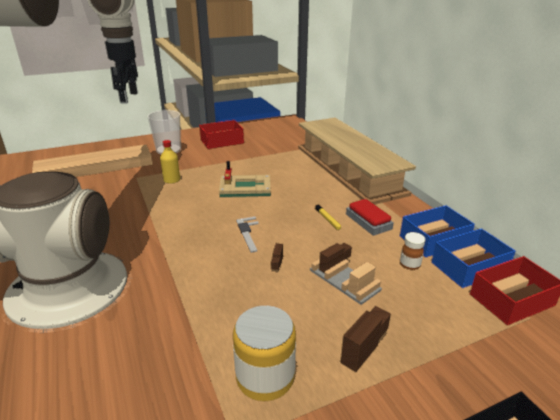

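Candidates in the top view are the dark block in the rack (343,203), the bigger dark T block at (432,230), the small dark T block at (317,247), and the dark blocks in bins at (350,97), (397,97), (440,97), (530,200). The description says it stands in the rack slot beside the pale spare, so I choose (343,203) and will check its size and a crop.

```bash
python3 - <<'E'
from h import *
T=dict(np.load("pics/top0.npz"));S=dict(np.load("pics/side0.npz"))
a=cv2.resize(T["img"][165:245,310:400],None,fx=4.4,fy=5,interpolation=cv2.INTER_CUBIC)[:,:396]
b=cv2.resize(S["img"][225:305,300:390],None,fx=4.4,fy=5,interpolation=cv2.INTER_CUBIC)[:,:396]
w=cams.capture("wrist"); print(w["extrinsics"].round(3).tolist(),w["K"][0])
im=np.hstack([a,b]); 
cv2.imwrite("pics/crop.png",im); cv2.imwrite("pics/w0.png",w["img"]);np.savez("pics/w0.npz",**w)
for n,c,(u0,u1,v0,v1) in(("top",T,(325,395,175,230)),("side",S,(305,390,232,300))):
    P=pts(c)[v0:v1,u0:u1].reshape(-1,3); I=c["img"][v0:v1,u0:u1].reshape(-1,3).astype(int)
    dark=(I.sum(1)<200)
    for nm,m in(("dark",dark&(P[:,2]>.03)),("pale",~dark&(P[:,2]>.035))):
        q=P[m]; top=q[q[:,2]>.05]
        print(n,nm,len(q),"z95",np.percentile(q[:,2],95).round(4))
        if len(top)>8: print("  toprect",cv2.minAreaRect((top[:,:2]*1000).astype(np.float32)), "zmed",np.median(top[:,2]))
# jig
P=pts(T); I=cv2.cvtColor(T["img"],cv2.COLOR_BGR2HSV)
g=(I[...,0]>40)&(I[...,0]<95)&(I[...,1]>80); g[:180]=0;g[260:]=0;g[:,:135]=0;g[:,215:]=0
print("green",g.sum(),P[g].mean(0),np.median(P[g][:,2]), cv2.minAreaRect((P[g][:,:2]*1000).astype(np.float32)))
R=np.zeros(g.shape,bool);R[185:265,135:210]=1
m=R&(P[...,2]>.014)&(P[...,2]<.03); print("jig rim",cv2.minAreaRect((P[m][:,:2]*1000).astype(np.float32)),np.median(P[m][:,2]))
m=R&(P[...,2]>.034); q=P[m]; print("btn",cv2.minAreaRect((q[:,:2]*1000).astype(np.float32)),q[:,2].max())
E
```

```text
[[0.423, 0.871, 0.251, 0.169], [0.906, -0.406, -0.118, 0.529], [-0.001, 0.278, -0.961, 0.374], [0.0, 0.0, 0.0, 1.0]] [344.22158708   0.         283.57460214]
top dark 345 z95 0.0601
  toprect ((550.15234375, -174.45297241210938), (71.33494567871094, 21.104658126831055), 16.618513107299805) zmed 0.057433924679826553
top pale 295 z95 1.1556
  toprect ((527.6259765625, -122.44491577148438), (82.00466918945312, 319.2437438964844), 19.986276626586914) zmed 0.057810300955603244
side dark 419 z95 0.0575
  toprect ((323.845947265625, -497.5938720703125), (808.7999267578125, 48.390377044677734), 55.75585174560547) zmed 0.05632239019733676
side pale 478 z95 0.6241
  toprect ((373.40887451171875, -523.2738647460938), (816.28271484375, 116.06057739257812), 59.503868103027344) zmed 0.05636801423193227
green 536 [0.50775596 0.26538154 0.01864384] 0.01224711912156029 ((469.24224853515625, 154.69276428222656), (288.1880187988281, 83.04414367675781), 68.6529541015625)
jig rim ((500.56158447265625, 267.9063720703125), (101.3955307006836, 150.07981872558594), 68.81321716308594) 0.02195319083070324
btn ((441.7689514160156, 177.64971923828125), (326.9081726074219, 32.49889373779297), 81.79861450195312) 1.1556344507685206
```

View pics/crop.png

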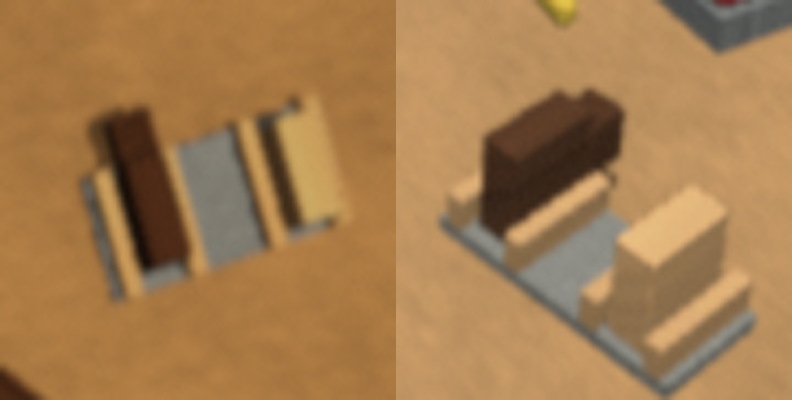

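View pics/w0.png

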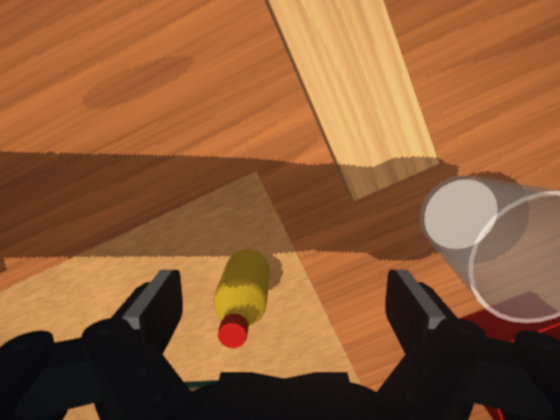

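The crop confirms it: the dark block in the rack has its tenon towards the rack's upper end (world +x), its top is at about 58 mm, and it stands beside the pale spare. The wrist view shows the glue at (240,300). I'll hover over the jig first.

Request:
apply_moves(increments=[[[-0.12, -0.035, 0], 0], [[-0.24, -0.07, 0], 0], [[-0.36, -0.105, 0], 0], [[-0.48, -0.14, 0], 0], [[-0.6, -0.175, 0], 0], [[-0.72, -0.21, 0], 0], [[-0.84, -0.245, 0], 0], [[-0.9, -0.27, 0], 0], [[-0.95, -0.28, 0], 0], [[-1, -0.3, 0], 0]])

```text
clock: 0.98
tcp_pos: [0.3893, 0.3587, 0.2311]
tcp_rot: [-0.0, 0.217, 0.976, -0.0]
ft_force: [-0.4, 0.9, -0.7]
finger_gap: 0.0854
grip_force: 0.0
```

Request:
apply_moves(increments=[[[-0.12, -0.035, 0], 0], [[-0.24, -0.07, 0], 0], [[-0.36, -0.105, 0], 0], [[-0.48, -0.14, 0], 0], [[-0.57, -0.17, 0], 0], [[-0.63, -0.185, 0], 0], [[-0.65, -0.19, 0], 0], [[-0.65, -0.19, 0], 0], [[-0.65, -0.19, 0], 0], [[-0.65, -0.19, 0], 0]])

```text
clock: 1.82
tcp_pos: [0.4898, 0.2702, 0.2314]
tcp_rot: [-0.0, 0.217, 0.976, 0.0]
ft_force: [-0.3, 0.2, 0.0]
finger_gap: 0.0855
grip_force: 0.0
```

```bash
python3 - <<'E'
from h import *
w=cams.capture("wrist"); cv2.imwrite("pics/w1.png",w["img"]);np.savez("pics/w1.npz",**w)
s=ctrl.read_state();print(s["tcp_pos"],s["tcp_rot"],s["joints"].round(3),s["clock"])
E
```

```text
[0.48983689 0.27024303 0.23140429] [-4.61137727e-05  2.16563724e-01  9.76268479e-01  9.46971253e-05] [0.504 0.11  0.201 1.662 0.    0.941] 1.8667
```

View pics/w1.png

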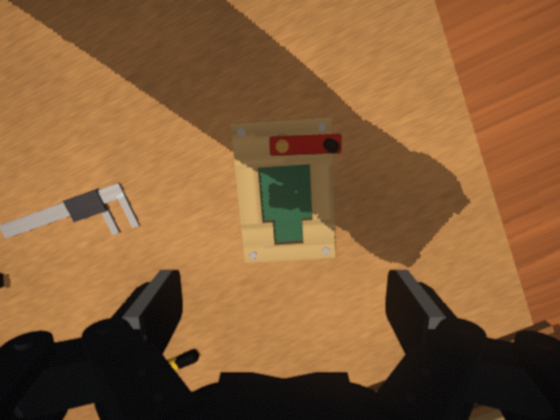

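The wrist view shows the pocket (wide part 259–312 × 165–220, tenon down to v=243), the button pivot at (282,146) and the peg at (331,146). Next I'll measure the jig by depth-separating the rim top.

```bash
cat >> h.py <<'E'
def jigpose(w,dbg=True):
    P=pts(w); z=P[...,2]; ok=w["z_map"]>0
    R=np.zeros(z.shape,np.uint8); R[80:300,200:380]=1
    hole=((z<.0175)&ok&(R>0)).astype(np.uint8)
    n,l,st,ce=cv2.connectedComponentsWithStats(hole)
    hsv=cv2.cvtColor(w["img"],cv2.COLOR_BGR2HSV); g=(hsv[...,0]>55)&(hsv[...,0]<95)&(hsv[...,1]>60)
    i=np.argmax([0]+[(g&(l==k)).sum() for k in range(1,n)])
    m=(l==i).astype(np.uint8)
    if dbg: print("hole",st[i],"floor z",np.median(z[(m>0)]))
    big=cv2.resize(m*255,None,fx=4,fy=4,interpolation=cv2.INTER_LINEAR)
    c=max(cv2.findContours((big>127).astype(np.uint8),cv2.RETR_EXTERNAL,cv2.CHAIN_APPROX_NONE)[0],key=len)[:,0]
    return np.array([ray(w,(u+.5)/4-.5,(v+.5)/4-.5,.022)[:2] for u,v in c])
E
python3 - <<'E'
from h import *
w=dict(np.load("pics/w1.npz")); c=jigpose(w)
r=cv2.minAreaRect((c*1000).astype(np.float32)); print(r)
th=np.deg2rad(-21.2)
from scipy.optimize import least_squares
V=np.array([[-30,-27],[30,-27],[30,-16],[56,-16],[56,16],[30,16],[30,27],[-30,27]])/1000
def f(p):
    a=p[2];R=np.array([[np.cos(a),-np.sin(a)],[np.sin(a),np.cos(a)]])
    q=((c-p[:2])@R).astype(np.float32)*1000
    return [cv2.pointPolygonTest((V*1000).astype(np.float32),(float(x),float(y)),True) for x,y in q]
s=least_squares(f,[c[:,0].mean()-.01,c[:,1].mean(),th],loss="soft_l1",x_scale=[.01,.01,.1],diff_step=1e-3);print("jig",s.x,np.degrees(s.x[2]),np.std(s.fun),np.mean(s.fun))
a=s.x[2];R=np.array([[np.cos(a),-np.sin(a)],[np.sin(a),np.cos(a)]])
# peg: top
P=pts(w);z=P[...,2]
for h0,h1,n in((.062,.08,"peg"),(.034,.052,"bar")):
    m=(z>h0)&(z<h1); m[:100]=0;m[200:]=0;m[:,:240]=0;m[:,370:]=0
    q=P[m]; xy=cv2.minAreaRect((q[:,:2]*1000).astype(np.float32)); print(n,xy,np.median(q[:,2]),"in jig",(np.array(xy[0])/1000-s.x[:2])@R)
T=dict(np.load("pics/top0.npz")); P=pts(T); z=P[...,2]; 
m=(z>.014)&(z<.03); m[:185]=0;m[265:]=0;m[:,:135]=0;m[:,210:]=0
r=cv2.minAreaRect((P[m][:,:2]*1000).astype(np.float32)); print("top outline ctr in jig",(np.array(r[0])/1000-s.x[:2])@R)
E
```

```text
hole [ 258  164   54   80 3422] floor z 0.01260387695442089
((511.32049560546875, 264.2398376464844), (54.161109924316406, 85.05438995361328), 68.72037506103516)
jig [ 0.4992894   0.2689351  -0.37037416] -21.220876307137225 0.42170627034654656 0.6421094462152569
peg ((468.2317810058594, 328.04803466796875), (11.48951244354248, 10.731407165527344), 21.714134216308594) 0.07232988824120862 in jig [-0.05034844  0.04386285]
bar ((459.9498291015625, 307.9341125488281), (68.14949798583984, 18.477542877197266), 66.64018249511719) 0.04645585377256228 in jig [-0.05078828  0.02211504]
top outline ctr in jig [ 0.00155828 -0.00049849]
```

Request:
apply_moves(increments=[[[0, -0.1, 0], -0.05], [[0, -0.2, 0], -0.1], [[0, -0.3, 0], -0.15], [[0, -0.4, 0], -0.2], [[0, -0.5, 0], -0.25], [[0, -0.6, 0], -0.3], [[0, -0.7, 0], -0.35], [[0, -0.8, 0], -0.4], [[0, -0.9, 0], -0.44], [[0, -1, 0], -0.46]])

```text
clock: 2.7
tcp_pos: [0.4048, 0.0882, 0.2315]
tcp_rot: [0.0, -0.144, 0.99, 0.0]
ft_force: [0.8, -0.2, 0.6]
finger_gap: 0.0856
grip_force: 0.0
```

Request:
apply_moves(increments=[[[-0.02, -0.1, 0], 0], [[-0.05, -0.2, 0], 0], [[-0.08, -0.32, 0], 0], [[-0.11, -0.44, 0], 0], [[-0.14, -0.56, 0], 0], [[-0.17, -0.68, 0], 0], [[-0.2, -0.8, 0], 0], [[-0.23, -0.9, 0], 0], [[-0.25, -0.96, 0], 0], [[-0.27, -1, 0], 0]])

```text
clock: 3.53
tcp_pos: [0.5141, -0.0889, 0.2312]
tcp_rot: [-0.0, -0.142, 0.99, 0.0]
ft_force: [0.3, -0.4, -0.7]
finger_gap: 0.0854
grip_force: 0.0
```

Request:
apply_moves(increments=[[[0, -0.1, 0], 0], [[0, -0.2, 0], 0], [[0, -0.3, 0], 0], [[0, -0.4, 0], 0], [[0, -0.45, 0], 0], [[0, -0.45, 0], 0], [[0, -0.45, 0], 0], [[0, -0.45, 0], 0], [[0, -0.45, 0], 0], [[0, -0.45, 0], 0]])

```text
clock: 4.37
tcp_pos: [0.5389, -0.1739, 0.2316]
tcp_rot: [0.0, -0.142, 0.99, -0.0]
ft_force: [0.6, -0.4, 0.1]
finger_gap: 0.0853
grip_force: 0.0
```

```bash
cat >> h.py <<'E'
def fr(s):
    from scipy.spatial.transform import Rotation as Ro
    w,x,y,z=s["tcp_rot"]; return Ro.from_quat([x,y,z,w]).as_matrix()
def go(x,y,z,yaw=None):
    "increments (units) to TCP world target; yaw = wanted direction of tool y, deg (mod 180)"
    s=ctrl.read_state(); R=fr(s); d=R.T@(np.array([x,y,z])-s["tcp_pos"])/.2
    c=np.degrees(np.arctan2(R[1,1],R[0,1])); sp=0
    if yaw is not None: sp=-(((yaw-c)+90)%180-90)/90
    print("now",s["tcp_pos"].round(4),"tool y at",c.round(2),"-> inc",d.round(4),"spin",np.round(sp,4),"clock",s["clock"])
E
python3 - <<'E'
from h import *
w=cams.capture("wrist"); cv2.imwrite("pics/w2.png",w["img"]);np.savez("pics/w2.npz",**w)
P=pts(w);z=P[...,2];I=w["img"].astype(int).sum(2)
R=np.zeros(z.shape,bool);R[60:280,120:440]=1
m=R&(z>.03)&(z<.075)&(w["z_map"]>0); n,l,st,ce=cv2.connectedComponentsWithStats(m.astype(np.uint8))
for k in range(1,n):
    if st[k,4]>80:
        q=P[(l==k)&(z>.052)]; t=P[(l==k)&(z>.041)&(z<.051)]
        print(st[k],I[l==k].mean(),cv2.minAreaRect((q[:,:2]*1000).astype(np.float32)) if len(q) else 0,np.median(q[:,2]),"tenon",len(t),np.median(t[:,2]) if len(t) else 0, cv2.minAreaRect((t[:,:2]*1000).astype(np.float32)) if len(t) else 0)
go(.55,-.175,.1)
E
```

```text
[ 352   76   55   62 1169] 157.0453378956373 0 nan tenon 2 0.041055431379212304 ((451.19091796875, -97.61564636230469), (18.853622436523438, 0.0), -147.44198608398438)
[ 167  157   37   62 1952] 440.2827868852459 ((564.2579956054688, -264.6055908203125), (55.656131744384766, 24.267587661743164), 16.741535186767578) 0.05843523601558126 tenon 171 0.046425470236895694 ((557.80615234375, -256.1708984375), (59.39974594116211, 20.537479400634766), 38.7211799621582)
[ 265  160   26   83 2070] 161.8512077294686 ((541.7216796875, -177.9119873046875), (55.82612991333008, 23.60041046142578), 16.73088264465332) 0.05850698766600371 tenon 531 0.04753346514044582 ((554.177490234375, -173.8794708251953), (82.02764129638672, 23.4094181060791), 16.738550186157227)
now [ 0.5389 -0.1741  0.2315] tool y at 106.36 -> inc [-0.0517 -0.0198  0.6577] spin 0 clock 4.4167
  return _methods._mean(a, axis=axis, dtype=dtype,
  ret = ret.dtype.type(ret / rcount)
```

View pics/w2.png

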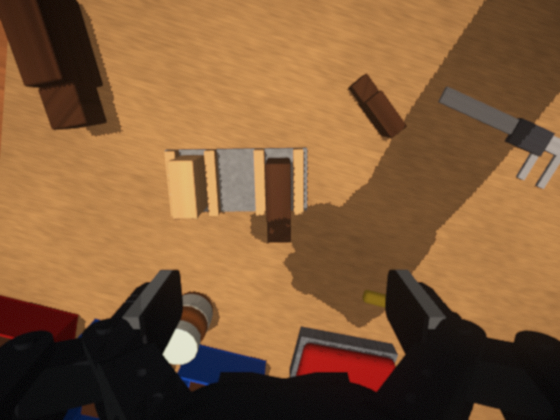

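The block measures 56×24 mm (82 mm overall with the tenon), top at 58 mm, origin (0.542,−0.178), yaw 16.7°. In the picture it is at (278,200), the spare at (183,188), and the small T block at (378,105). That is the right block, so I'll descend and grasp.

Request:
apply_moves(increments=[[[-0.02, -0.01, 0.1], -0.004], [[-0.038, -0.022, 0.25], -0.004], [[-0.038, -0.022, 0.4], -0.004], [[-0.038, -0.022, 0.55], -0.004], [[-0.038, -0.022, 0.7], -0.004], [[-0.038, -0.022, 0.82], -0.004], [[-0.038, -0.022, 0.91], -0.004], [[-0.038, -0.022, 0.97], -0.004], [[-0.038, -0.022, 1.0], -0.004], [[-0.038, -0.022, 1.0], -0.004]])

```text
clock: 5.25
tcp_pos: [0.5471, -0.1766, 0.0304]
tcp_rot: [-0.001, -0.145, 0.989, 0.0]
ft_force: [-0.1, -1.0, 0.1]
finger_gap: 0.0856
grip_force: 0.0
```

Request:
apply_moves(increments=[[[0, 0, 0], 0], [[0, 0, 0], 0], [[0, 0, 0], 0], [[0, 0, 0], 0], [[0, 0, 0], 0], [[0, 0, 0], 0], [[0, 0, 0], 0], [[0, 0, 0], 0], [[0, 0, 0], 0], [[0, 0, 0], 0]], hand=-1, newtons=30)

```text
clock: 6.08
tcp_pos: [0.5479, -0.177, 0.032]
tcp_rot: [0.001, -0.145, 0.989, -0.0]
ft_force: [-0.9, -0.2, 5.8]
finger_gap: 0.0235
grip_force: 30.4
```

Request:
apply_moves(increments=[[[0, 0, -0.06], 0], [[0, 0, -0.16], 0], [[0, 0, -0.28], 0], [[0, 0, -0.38], 0], [[-0.02, 0.06, -0.4], 0.04], [[-0.05, 0.2, -0.4], 0.09], [[-0.08, 0.36, -0.4], 0.15], [[-0.11, 0.52, -0.4], 0.21], [[-0.14, 0.68, -0.4], 0.27], [[-0.17, 0.84, -0.4], 0.33]])

```text
clock: 6.92
tcp_pos: [0.5313, -0.0049, 0.1118]
tcp_rot: [-0.0, 0.116, 0.993, -0.0]
ft_force: [0.4, 0.4, -1.8]
finger_gap: 0.0232
grip_force: 29.7
```

```bash
python3 - <<'E'
from h import *
go(.53,.016,.0245,68.8); s=ctrl.read_state(); print(s["finger_gap"],s["ft_force"])
E
```

```text
now [ 0.5313 -0.0049  0.1118] tool y at 76.68 -> inc [0.0306 0.1002 0.4367] spin 0.0876 clock 6.9167
0.023170655373733036 [ 0.35363114  0.36991805 -1.81743793]
```

Request:
apply_moves(increments=[[[0.02, 0.05, 0.05], 0.05], [[0.03, 0.1, 0.14], 0.088], [[0.03, 0.1, 0.24], 0.088], [[0.03, 0.1, 0.33], 0.088], [[0.03, 0.1, 0.39], 0.088], [[0.03, 0.1, 0.42], 0.088], [[0.03, 0.1, 0.43], 0.088], [[0.03, 0.1, 0.435], 0.088], [[0.03, 0.1, 0.44], 0.088], [[0.03, 0.1, 0.44], 0.088]])

```text
clock: 7.75
tcp_pos: [0.5311, 0.0145, 0.0241]
tcp_rot: [0.001, 0.182, 0.983, 0.0]
ft_force: [-0.4, -0.3, 0.7]
finger_gap: 0.0234
grip_force: 29.7
```

Request:
apply_moves(increments=[[[0, 0, 0], 0], [[0, 0, 0], 0], [[0, 0, 0], 0], [[0, 0, 0], 0], [[0, 0, 0], 0], [[0, 0, 0], 0], [[0, 0, -0.02], 0], [[0, 0, -0.03], 0], [[0, 0, -0.03], 0], [[0, 0, -0.03], 0]], hand=1)

```text
clock: 8.58
tcp_pos: [0.5308, 0.0146, 0.0296]
tcp_rot: [0.0, 0.182, 0.983, 0.0]
ft_force: [0.1, 0.5, 0.4]
finger_gap: 0.0852
grip_force: 0.0
```

```bash
python3 - <<'E'
from h import *
go(.53,.016,.0245,68.8)
t=cams.capture("wrist");s=cams.capture("side")
cv2.imwrite("pics/rel.png",np.hstack([cv2.resize(t["img"],(400,300)),cv2.resize(s["img"][150:330,180:420],(400,300))]))
E
```

```text
now [0.5308 0.0146 0.0296] tool y at 69.05 -> inc [0.0061 0.0051 0.0255] spin 0.0028 clock 8.5833
```

View pics/rel.png

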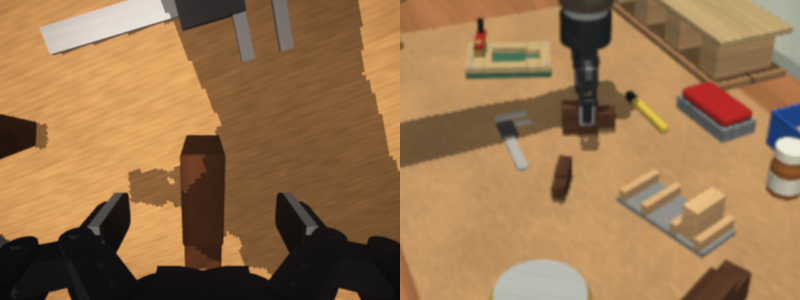

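The block stands alone between the open fingers (wrist view, about (200,200) in the crop), with the right side (+tool y) free. I'll tip it that way with the left finger.

Request:
apply_moves(increments=[[[0, 0.05, 0], 0], [[0, 0.11, 0], 0], [[0, 0.13, 0], 0], [[0, 0.15, 0], 0], [[0, 0.175, 0], 0], [[0, 0.2, 0], 0], [[0, 0.225, 0], 0], [[0, 0.25, 0], 0], [[0, 0.275, 0], 0], [[0, 0.3, 0], 0]])

```text
clock: 9.52
tcp_pos: [0.5522, 0.0711, 0.0293]
tcp_rot: [0.0, 0.182, 0.983, 0.0]
ft_force: [-0.7, -0.1, 0.6]
finger_gap: 0.0851
grip_force: 0.0
```

Request:
apply_moves(increments=[[[0, 0, 0], 0], [[0, 0, 0], 0], [[0, 0, 0], 0], [[0, 0, -0.05], 0], [[0, 0, -0.15], 0], [[0, 0, -0.3], 0], [[0, 0, -0.45], 0], [[0, 0, -0.6], 0], [[0, 0, -0.7], 0], [[0, 0, -0.7], 0]])

```text
clock: 10.35
tcp_pos: [0.5536, 0.0706, 0.1753]
tcp_rot: [0.004, 0.182, 0.983, 0.001]
ft_force: [0.2, -0.3, 0.6]
finger_gap: 0.085
grip_force: 0.0
```

```bash
cat >> h.py <<'E'
def T_find(c,lo,hi,box):
    P=pts(c);z=P[...,2];I=c["img"].astype(int).sum(2)
    R=np.zeros(z.shape,bool);u0,u1,v0,v1=box;R[v0:v1,u0:u1]=1
    m=R&(z>lo)&(z<hi)&(c["z_map"]>0)&(I<330)
    n,l,st,ce=cv2.connectedComponentsWithStats(m.astype(np.uint8))
    for k in range(1,n):
        if st[k,4]>250:
            q=(P[l==k][:,:2]*1000).astype(np.float32); print(st[k],"z",np.median(P[l==k][:,2]).round(4),cv2.minAreaRect(q),"mean",q.mean(0))
E
python3 - <<'E'
from h import *
w=cams.capture("wrist");np.savez("pics/w3.npz",**w);cv2.imwrite("pics/w3.png",w["img"])
T_find(w,.016,.065,(60,480,40,360)); go(.55,.05,.2,68.8)
E
```

```text
[415  40  29 103 780] z 0.0221 ((517.7409057617188, 218.3315887451172), (20.960750579833984, 79.55231475830078), 69.17050170898438) mean [531.9576  207.10622]
[ 60 141  19  28 427] z 0.0279 ((453.1541442871094, -82.66561889648438), (10.640454292297363, 21.72110366821289), 88.10958099365234) mean [454.87918  -82.194176]
[ 227  155   59   91 4489] z 0.0245 ((550.378173828125, 48.3529052734375), (49.915374755859375, 81.81592559814453), 69.13591766357422) mean [544.59735  51.04628]
[245 343  50  17 417] z 0.0221 ((703.651123046875, -0.527252197265625), (50.966209411621094, 19.902835845947266), 69.54724884033203) mean [705.2021     4.036061]
now [0.5531 0.0706 0.1727] tool y at 69.04 -> inc [-0.023  -0.1013 -0.1367] spin 0.0027 clock 10.4
```

View pics/w3.png

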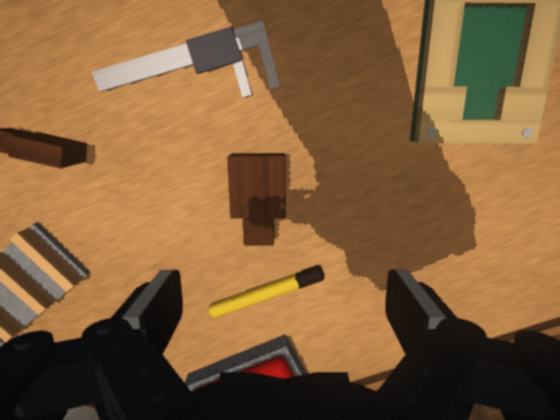

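The block lies flat and free (main part at about (258,186) in the picture, tenon at (259,232)), top 24.5 mm, origin (0.538,0.053), yaw −20.9°. Now I'll take it by its sides.

Request:
apply_moves(increments=[[[0.004, -0.05, 0.03], -0.001], [[0.004, -0.1, 0.1], -0.001], [[0.004, -0.107, 0.2], -0.001], [[0.004, -0.107, 0.33], -0.001], [[0.004, -0.107, 0.46], -0.001], [[0.004, -0.107, 0.58], -0.001], [[0.004, -0.107, 0.69], -0.001], [[0.004, -0.107, 0.76], -0.001], [[0.004, -0.107, 0.8], -0.001], [[0.004, -0.107, 0.805], -0.001]])

```text
clock: 11.23
tcp_pos: [0.5421, 0.0507, 0.0062]
tcp_rot: [-0.002, 0.181, 0.983, -0.0]
ft_force: [-0.4, 0.5, 0.4]
finger_gap: 0.0855
grip_force: 0.0
```

```bash
python3 - <<'E'
from h import *
go(.5438,.0509,.009,69.14); s=ctrl.read_state(); print(s["ft_force"])
E
```

```text
now [0.5421 0.0507 0.0062] tool y at 69.14 -> inc [-0.0074  0.0039 -0.0142] spin -0.0 clock 11.2333
[-0.40445266  0.51630841  0.38256925]
```

Request:
apply_moves(increments=[[[0, 0, -0.005], 0], [[0, 0, -0.005], 0], [[0, 0, -0.005], 0], [[0, 0, -0.005], 0], [[0, 0, -0.005], 0], [[0, 0, -0.005], 0], [[0, 0, -0.005], 0], [[0, 0, -0.005], 0], [[0, 0, -0.005], 0], [[0, 0, -0.005], 0]], hand=-1, newtons=35)

```text
clock: 12.07
tcp_pos: [0.5445, 0.051, 0.0108]
tcp_rot: [0.001, 0.181, 0.983, 0.0]
ft_force: [0.3, -1.2, 6.2]
finger_gap: 0.0491
grip_force: 37.1
```

```bash
python3 - <<'E'
from h import *
go(.5438,.0509,.009,69.14); s=ctrl.read_state(); print(s["ft_force"])
E
```

```text
now [0.5445 0.051  0.0108] tool y at 69.15 -> inc [ 0.003  -0.0019  0.009 ] spin 0.0001 clock 12.0667
[ 0.30198751 -1.15959529  6.20657059]
```

Request:
apply_moves(increments=[[[0, 0, -0.08], 0], [[0, 0, -0.2], 0], [[0, 0, -0.32], 0], [[0.05, 0.08, -0.375], 0.004], [[0.13, 0.21, -0.375], 0.004], [[0.22, 0.36, -0.375], 0.004], [[0.31, 0.52, -0.375], 0.004], [[0.4, 0.67, -0.375], 0.004], [[0.49, 0.81, -0.375], 0.004], [[0.55, 0.91, -0.375], 0.004]])

```text
clock: 12.9
tcp_pos: [0.5049, 0.2628, 0.0848]
tcp_rot: [0.0, 0.183, 0.983, 0.0]
ft_force: [0.0, -1.1, -0.1]
finger_gap: 0.0488
grip_force: 36.5
```

Request:
apply_moves(increments=[[[0.01, 0.02, 0], 0], [[0.016, 0.027, 0], 0], [[0.016, 0.027, 0], 0], [[0.016, 0.027, 0], 0], [[0.016, 0.027, 0], 0], [[0.016, 0.027, 0], 0], [[0.016, 0.027, 0], 0], [[0.016, 0.027, 0], 0], [[0.016, 0.027, 0], 0], [[0.016, 0.027, 0], 0]])

```text
clock: 13.73
tcp_pos: [0.5046, 0.2662, 0.0843]
tcp_rot: [-0.0, 0.184, 0.983, 0.0]
ft_force: [-0.3, -0.3, -0.7]
finger_gap: 0.0489
grip_force: 36.5
```

```bash
python3 - <<'E'
from h import *
go(.5055,.2665,.0500,68.78); s=ctrl.read_state(); print(s["ft_force"],s["finger_gap"])
w=cams.capture("wrist");np.savez("pics/w4.npz",**w);cv2.imwrite("pics/w4.png",w["img"])
E
```

```text
now [0.5046 0.2662 0.0843] tool y at 68.77 -> inc [-0.0036  0.0028  0.1715] spin -0.0001 clock 13.7333
[-0.28971975 -0.34159928 -0.74677893] 0.048900515889507556
```

View pics/w4.png

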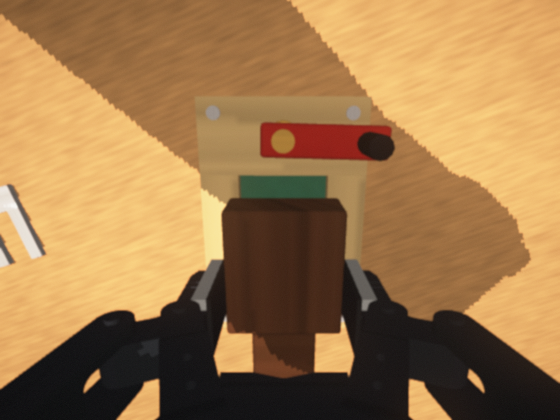

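The block (about (285,265)) is held centred over the pocket, whose back edge shows at v≈176–198. The peg is at (376,146), clear of the fingers. I'll check the relative alignment numerically.

```bash
python3 - <<'E'
from h import *
w=dict(np.load("pics/w4.npz"));P=pts(w);z=P[...,2]
a=np.radians(-21.22);R=np.array([[np.cos(a),-np.sin(a)],[np.sin(a),np.cos(a)]]);o=np.array([.4993,.2689])
I=w["img"].astype(int).sum(2)
m=(z>.085)&(z<.105)&(I<230); m[:150]=0;m[345:]=0;m[:,:215]=0;m[:,355:]=0
q=(P[m][:,:2]-o)@R; print("ztop",np.median(z[m])); 
for v in (215,225,235,245,330-60,):
    r=np.where(m[v])[0]; e=(P[v,[r[0],r[-1]],:2]-o)@R; print(v,e.round(4).tolist())
for u in (245,265,285,305,325):
    c=np.where(m[:,u])[0]; print("back",u,((P[c[0],u,:2]-o)@R).round(4))
g=(z<.0175)&(z>.005); g[:165]=0;g[200:]=0;g[:,:232]=0;g[:,334:]=0
for v in (182,188,194):
    r=np.where(g[v])[0]; print("pocket y",[((ray(w,x,v,.022)[:2]-o)@R).round(4).tolist() for x in(r[0]-.5,r[-1]+.5)])
for u in (250,270,290,310): 
    c=np.where(g[:,u])[0]; print("pocket back x",((ray(w,u,c[0]-.5,.022)[:2]-o)@R).round(4))
E
```

```text
ztop 0.09794603413170669
215 [[-0.027, -0.0234], [-0.0268, 0.0251]]
225 [[-0.0228, -0.0233], [-0.0225, 0.025]]
235 [[-0.0184, -0.0236], [-0.0181, 0.0253]]
245 [[-0.0142, -0.0234], [-0.0136, 0.0252]]
270 [[-0.006, -0.0251], [-0.0056, 0.0265]]
back 245 [-0.0284 -0.0159]
back 265 [-0.0284 -0.0072]
back 285 [-0.0284  0.0012]
back 305 [-0.0285  0.0096]
back 325 [-0.0284  0.0183]
pocket y [[-0.0252, -0.0261], [-0.0253, 0.0266]]
pocket y [[-0.0215, -0.0268], [-0.0216, 0.0267]]
pocket y [[-0.0178, -0.0263], [-0.0179, 0.0262]]
pocket back x [-0.0292 -0.0196]
pocket back x [-0.0292 -0.0076]
pocket back x [-0.0292  0.0045]
pocket back x [-0.0292  0.0165]
```

Request:
apply_moves(increments=[[[-0.004, -0.003, 0.03], 0], [[-0.004, -0.003, 0.08], 0], [[-0.004, -0.003, 0.13], 0], [[-0.004, -0.003, 0.18], 0], [[-0.004, -0.003, 0.22], 0], [[-0.004, -0.003, 0.24], 0], [[-0.004, -0.003, 0.255], 0], [[-0.004, -0.003, 0.27], 0], [[-0.004, -0.003, 0.28], 0], [[-0.004, -0.003, 0.28], 0]])

```text
clock: 14.62
tcp_pos: [0.5051, 0.2655, 0.0281]
tcp_rot: [-0.0, 0.184, 0.983, -0.0]
ft_force: [-0.3, -0.3, -1.0]
finger_gap: 0.0485
grip_force: 36.5
```

```bash
python3 - <<'E'
from h import *
go(.5062,.2662,.0228,68.78); s=ctrl.read_state(); print(s["ft_force"],s["finger_gap"])
E
```

```text
now [0.5051 0.2655 0.0281] tool y at 68.79 -> inc [-0.004   0.0051  0.0265] spin 0.0001 clock 14.6167
[-0.25771954 -0.2931641  -1.00378226] 0.04847037387228277
```

Request:
apply_moves(increments=[[[0, 0, 0.005], 0], [[0, 0, 0.01], 0], [[0, 0, 0.015], 0], [[0, 0, 0.02], 0], [[0, 0, 0.024], 0], [[0, 0, 0.027], 0], [[0, 0, 0.029], 0], [[0, 0, 0.03], 0], [[0, 0, 0.03], 0], [[0, 0, 0.03], 0]])

```text
clock: 15.45
tcp_pos: [0.5051, 0.2655, 0.0228]
tcp_rot: [0.0, 0.184, 0.983, 0.0]
ft_force: [-2.5, -0.9, 5.4]
finger_gap: 0.0489
grip_force: 37.1
```

Request:
apply_moves(increments=[[[0, 0, 0], 0], [[0, 0, 0], 0], [[0, 0, 0], 0], [[0, 0, 0], 0], [[0, 0, 0], 0], [[0, 0, -0.05], 0], [[0, 0, -0.2], 0], [[0, 0, -0.4], 0], [[0, 0, -0.6], 0], [[0, 0, -0.7], 0]], hand=1)

```text
clock: 16.28
tcp_pos: [0.506, 0.266, 0.1683]
tcp_rot: [0.002, 0.184, 0.983, 0.002]
ft_force: [0.4, 0.5, 1.0]
finger_gap: 0.0852
grip_force: 0.0
```

```bash
python3 - <<'E'
from h import *
w=cams.capture("wrist");np.savez("pics/w5.npz",**w);cv2.imwrite("pics/w5.png",w["img"])
T_find(w,.028,.045,(150,420,60,400))
P=pts(w);z=P[...,2];a=np.radians(-21.22);R=np.array([[np.cos(a),-np.sin(a)],[np.sin(a),np.cos(a)]]);o=np.array([.4993,.2689])
J=(P[...,:2]-o)@R
I=w["img"].astype(int).sum(2)
m=(z>.03)&(z<.043)&(J[...,0]>-.034)&(J[...,0]<.06)&(abs(J[...,1])<.03)
q=J[m];print("block in jig",q.min(0),q.max(0),cv2.minAreaRect((q*1000).astype(np.float32)))
for x in (-.02,0,.02,.045): 
  for y in (-.02,-.01,.0,.01,.02):
    k=m&(abs(J[...,0]-x)<.004)&(abs(J[...,1]-y)<.004); print(round(float(np.median(z[k])),4) if k.sum() else None,end=" ")
  print()
m=(z>.06)&(z<.08)&(abs(J[...,0]+.05)<.03)&(abs(J[...,1]-.044)<.03); c=cv2.minAreaRect((P[m][:,:2]*1000).astype(np.float32));print("peg",c)
print(np.median(z[m]))
go(c[0][0]/1000,c[0][1]/1000,.12)
E
```

```text
[ 251  159   63   96 5014] z 0.0365 ((511.3154296875, 264.2818908691406), (50.017520904541016, 81.22547912597656), 68.53138732910156) mean [505.34525 266.65558]
block in jig [-0.02774776 -0.0249894 ] [0.05432689 0.02515109] ((13.318855285644531, 0.04088592529296875), (50.03215026855469, 82.07172393798828), 89.84375)
0.0364 0.0364 0.0366 0.0365 0.0365 
0.0366 0.0366 0.0363 0.0366 0.0365 
0.0365 0.0367 0.0366 0.0365 0.0366 
None 0.0367 0.0364 0.0364 None 
peg ((468.2789611816406, 327.9625244140625), (11.555168151855469, 11.389305114746094), 51.745182037353516)
0.07217269468283494
now [0.5069 0.2665 0.1709] tool y at 68.79 -> inc [0.2927 0.2151 0.2544] spin 0 clock 16.3333
```

The block is seated: top 36.5 mm everywhere, centred within 0.5 mm, square to 0.2°. Now the button, gripping the peg and turning the tool along with it.

Request:
apply_moves(increments=[[[0.03, 0.02, 0], -0.07], [[0.08, 0.06, 0], -0.15], [[0.14, 0.11, 0], -0.23], [[0.2, 0.16, 0], -0.31], [[0.25, 0.2, 0], -0.39], [[0.285, 0.222, 0], -0.47], [[0.285, 0.222, 0], -0.55], [[0.285, 0.222, 0], -0.63], [[0.285, 0.222, 0], -0.71], [[0.285, 0.222, 0], -0.78]])

```text
clock: 17.17
tcp_pos: [0.4679, 0.3276, 0.1629]
tcp_rot: [0.0, -0.418, 0.909, 0.0]
ft_force: [-1.2, -0.6, -0.3]
finger_gap: 0.0853
grip_force: 0.0
```

Request:
apply_moves(increments=[[[0, 0, 0], -0.06], [[0, 0, 0], -0.12], [[0, 0, 0], -0.17], [[0, 0, 0], -0.19], [[0, 0, 0], -0.19], [[0, 0, 0], -0.19], [[0, 0, 0], -0.19], [[0, 0, 0], -0.19], [[0, 0, 0], -0.19], [[0, 0, 0], -0.19]])

```text
clock: 18.0
tcp_pos: [0.468, 0.3275, 0.1623]
tcp_rot: [-0.0, -0.545, 0.838, -0.0]
ft_force: [0.4, -0.6, -0.2]
finger_gap: 0.0853
grip_force: 0.0
```

```bash
python3 - <<'E'
from h import *
go(.4683,.3280,.053,156.5); print(ctrl.read_state()["joints"].round(2))
E
```

```text
now [0.468  0.3275 0.1623] tool y at 156.06 -> inc [-2.700e-03 -3.000e-04  5.466e-01] spin -0.0049 clock 18.0
[ 0.61  0.12  0.08  1.53 -0.   -0.54]
```

Request:
apply_moves(increments=[[[-0.003, 0, 0.06], -0.005], [[-0.003, 0, 0.15], -0.005], [[-0.003, 0, 0.25], -0.005], [[-0.003, 0, 0.35], -0.005], [[-0.003, 0, 0.43], -0.005], [[-0.003, 0, 0.49], -0.005], [[-0.003, 0, 0.53], -0.005], [[-0.003, 0, 0.545], -0.005], [[-0.003, 0, 0.545], -0.005], [[-0.003, 0, 0.545], -0.005]])

```text
clock: 18.83
tcp_pos: [0.4686, 0.3283, 0.054]
tcp_rot: [0.0, -0.549, 0.836, 0.0]
ft_force: [-0.5, 0.5, -0.2]
finger_gap: 0.0854
grip_force: 0.0
```

Request:
apply_moves(increments=[[[0, 0, 0], 0], [[0, 0, 0], 0], [[0, 0, 0], 0], [[0, 0, 0], 0], [[0, 0, 0], 0], [[0, 0, 0], 0], [[0, 0, 0], 0], [[0, 0, 0], 0], [[0, 0, 0], 0], [[0, 0, 0], 0]], hand=-1, newtons=25)

```text
clock: 19.67
tcp_pos: [0.4683, 0.3281, 0.0534]
tcp_rot: [0.0, -0.549, 0.836, 0.0]
ft_force: [-1.7, 0.1, 1.8]
finger_gap: 0.0106
grip_force: 24.6
```

```bash
python3 - <<'E'
from h import *
s=ctrl.read_state();R=fr(s);p=s["tcp_pos"];print(p,s["finger_gap"],s["ft_force"])
pv=np.array([.4508,.2877]);v=p[:2]-pv;r=np.hypot(*v);a0=np.arctan2(v[1],v[0]);print(r,np.degrees(a0)+21.22)
tot=np.degrees(a0)+21.22
for d in list(range(6,88,6))+[tot,tot+1.5]:
    a=a0-np.radians(d);t=np.array([pv[0]+r*np.cos(a),pv[1]+r*np.sin(a),p[2]])
    print(round(d,1),(R.T@(t-p)/.2).round(4),round(d/90,3))
E
```

```text
[0.46833392 0.32813389 0.05340975] 0.010552296907611761 [-1.74889193  0.11045802  1.81966545]
0.044071962584913714 87.77631033339262
6 [ 0.0012 -0.023   0.    ] 0.067
12 [ 0.0048 -0.0458  0.    ] 0.133
18 [ 0.0108 -0.0681  0.    ] 0.2
24 [ 0.019  -0.0896  0.    ] 0.267
30 [ 0.0295 -0.1102  0.    ] 0.333
36 [ 0.042  -0.1295  0.    ] 0.4
42 [ 0.0565 -0.1475  0.    ] 0.467
48 [ 0.0729 -0.1638  0.    ] 0.533
54 [ 0.0908 -0.1783  0.    ] 0.6
60 [ 0.1101 -0.1909  0.    ] 0.667
66 [ 0.1307 -0.2014 -0.    ] 0.733
72 [ 0.1522 -0.2096 -0.    ] 0.8
78 [ 0.1745 -0.2156 -0.    ] 0.867
84 [ 0.1972 -0.2192 -0.    ] 0.933
87.8 [ 0.2117 -0.2203 -0.    ] 0.975
89.3 [ 0.2175 -0.2204 -0.    ] 0.992
```

Request:
apply_moves(increments=[[[0.001, -0.023, 0], 0.067], [[0.005, -0.046, 0], 0.133], [[0.011, -0.068, 0], 0.2], [[0.019, -0.09, 0], 0.267], [[0.03, -0.11, 0], 0.333], [[0.042, -0.13, 0], 0.4], [[0.056, -0.148, 0], 0.467], [[0.073, -0.164, 0], 0.533], [[0.091, -0.178, 0], 0.6], [[0.11, -0.191, 0], 0.667]])

```text
clock: 20.5
tcp_pos: [0.4957, 0.2927, 0.0536]
tcp_rot: [0.001, -0.054, 0.999, 0.0]
ft_force: [3.7, -0.5, 0.1]
finger_gap: 0.011
grip_force: 24.5
```

Request:
apply_moves(increments=[[[0.001, -0.02, 0], 0.055], [[0.003, -0.038, 0], 0.11], [[0.008, -0.058, 0], 0.17], [[0.014, -0.076, 0], 0.22], [[0.02, -0.09, 0], 0.267], [[0.023, -0.097, 0], 0.29], [[0.025, -0.103, 0], 0.308], [[0.027, -0.106, 0], 0.315], [[0.029, -0.109, 0], 0.32], [[0.029, -0.11, 0], 0.32]])

```text
clock: 21.33
tcp_pos: [0.4929, 0.2701, 0.0536]
tcp_rot: [0.002, 0.194, 0.981, 0.0]
ft_force: [7.9, -0.3, -1.2]
finger_gap: 0.0108
grip_force: 24.4
```

```bash
python3 - <<'E'
from h import *
s=ctrl.read_state();p=s["tcp_pos"];v=p[:2]-[.4508,.2877];print(np.hypot(*v),np.degrees(np.arctan2(v[1],v[0]))+21.22,s["ft_force"],s["finger_gap"])
E
```

```text
0.04566400936429877 -1.5100510294396408 [ 7.86024189 -0.31922111 -1.24969381] 0.010838477783569745
```

Request:
apply_moves(increments=[[[0, -0.003, 0], 0], [[0, -0.006, 0], 0], [[0, -0.009, 0], 0], [[0, -0.012, 0], 0], [[0, -0.015, 0], 0], [[0, -0.015, 0], 0], [[0, -0.015, 0], 0], [[0, -0.015, 0], 0], [[0, -0.015, 0], 0], [[0, -0.015, 0], 0]])

```text
clock: 22.17
tcp_pos: [0.4927, 0.2696, 0.0538]
tcp_rot: [0.002, 0.193, 0.981, 0.003]
ft_force: [13.4, 10.9, -7.1]
finger_gap: 0.011
grip_force: 24.3
```

Request:
apply_moves(increments=[[[0, 0, 0], 0], [[0, 0, 0], 0], [[0, 0, 0], 0], [[0, 0, 0], 0], [[0, 0, 0], 0], [[0, 0, -0.05], 0], [[0, 0, -0.2], 0], [[0, 0, -0.4], 0], [[0, 0, -0.6], 0], [[0, 0, -0.7], 0]], hand=1)

```text
clock: 23.0
tcp_pos: [0.4908, 0.2677, 0.1992]
tcp_rot: [0.002, 0.193, 0.981, 0.002]
ft_force: [-0.0, 0.8, 1.2]
finger_gap: 0.0856
grip_force: 0.0
```

```bash
python3 - <<'E'
from h import *
w=cams.capture("wrist");cv2.imwrite("pics/w6.png",w["img"])
P=pts(w);z=P[...,2];a=np.radians(-21.22);R=np.array([[np.cos(a),-np.sin(a)],[np.sin(a),np.cos(a)]]);o=np.array([.4993,.2689])
J=(P[...,:2]-o)@R
m=(z>.06)&(z<.08)&(abs(J[...,0]+.01)<.03)&(abs(J[...,1])<.03); c=cv2.minAreaRect((J[m]*1000).astype(np.float32));print("peg",c)
B=(z>.042)&(z<.05)&(abs(J[...,0]+.03)<.05)&(abs(J[...,1])<.03);print("bar",cv2.minAreaRect((J[B]*1000).astype(np.float32)))
m=(z>.03)&(z<.041)&(J[...,0]>-.034)&(J[...,0]<.06)&(abs(J[...,1])<.03);q=J[m];print("block",cv2.minAreaRect((q*1000).astype(np.float32)),np.median(z[m]))
print(ctrl.read_state()["tcp_pos"],ctrl.read_state()["ft_force"])
E
```

```text
peg ((-7.811920166015625, -0.06789827346801758), (10.866584777832031, 11.524218559265137), 84.88126373291016)
bar ((-29.48160171508789, -0.046253204345703125), (17.964488983154297, 67.4495849609375), 89.6724624633789)
block ((13.140640258789062, -0.09364700317382812), (49.8113899230957, 81.55644989013672), 89.8269271850586) 0.03650737598449927
[0.4915571  0.26815447 0.20177771] [-1.09129896 -1.06440031  2.44861749]
```

View pics/w6.png

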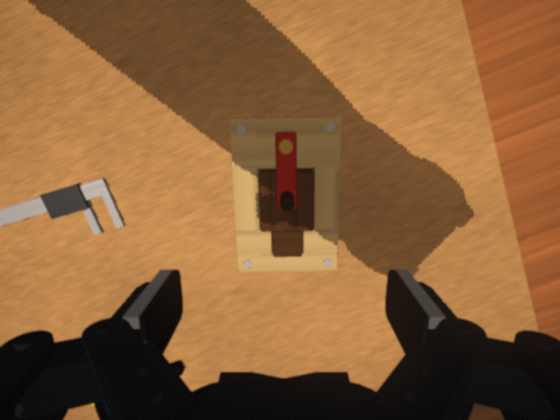

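The block (287,210) is seated, and the red bar runs straight over it from the pivot (286,146) to the peg (287,200). It reads 0 within measuring error, and the robot is clear, so I'm handing in.

```bash
python3 -c "
from bench import ctrl
print(ctrl.hand_in())"
```

```text
the job is handed in; nothing more can be done
None
```

The job is handed in at about 23 s: the tenoned block was laid flat on the bench, let go, picked up again by its sides and seated in the jig pocket (level, square, centred to about 0.2 mm), and the red turn button was swung over it to its stop; nothing else on the bench was touched.

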